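# Pack the tool case from the closet shelf

### The arm

A 6-joint arm with a two-finger parallel gripper is mounted at the origin on the work surface. World frame = base frame: x ahead of the robot, y to its left, z up, the work surface at z = 0. Lengths are in m, angles in rad, forces in N, time in s.
With the tool pointing down it reaches from about 0.3 to 0.85 m from the base axis. Payload 4.2 kg.
Tool frame: the origin (TCP) lies at the very end of the fingers, on their centre line; the grasp point (between the pads) lies behind it (arm.grip_depth is the z of the grasp point in the tool frame, in m); z points along the fingers, y is the line along which they close (so a half turn about z gives the same grasp; the last joint's range is limited). The gripper opens to 91 mm and grips with 3 to 60 N. Pads are 32 mm wide; open, the fingers measure 118 mm over their backs; the gripper's body (76 mm by 178 mm) begins 60 mm behind the grasp point.
Start: joints at [1.116, 0.32, 1.565, -0, 1.257, -0.02], TCP at [0.242, 0.522, 0.214] pointing down, gripper open.
Joint ranges: [-3.11, 3.11], [-0.84, 2.01], [0.21, 2.61], [-1.34, 4.49], [0.05, 2.63], [-2.56, 2.56]. Speed limits (rad/s): [2.57, 2.57, 3.14, 3.14, 3.14, 3.14].

### API

Orientations are given as a rotation vector (axis times angle).
In Python, from plant import arm gives the robot as it stands. The module is installed in compiled form; this text tells all that it offers.
- The arm moves only by the tool arm_command, never from a script. Its argument "deltas" is a list that holds one entry, the list of rows, each a list of 5 numbers: the shift along the tool's x, y, z in cm, then the turn about the tool's z in degrees, then the closure, from 0 (fully open) to 1 (shut). A call has 1 to 10 rows; each row is the pose to reach, as a shift and turn from the pose commanded when the call began, along the tool's axes at that moment; what a row does not reach only later rows make up. A row lasts 1/10 s, in which the tool goes at most 50 mm and 8.59 degrees, less where a joint would pass 70% of its speed; a pose out of reach is approached as far as the arm can. A call with a gripper value outside its range is refused whole. The fingers move at their own pace and stop on an object; "grip_force" is the grip in N (left out, the last holds). Time passes only in rows, so rows that repeat a pose let the fingers close. It gives the time, the measured TCP pose, the force, the opening and the grip force at its end, in the units of the state.
- arm.sense(): the state, without advancing time (a new reading comes with each control period).
- arm.grab_frame(name): name is "side" or "top"; returns the picture (400x640x3 uint8, blue, green, red); there is no depth.
- arm.get_calibration(name): a dict with "fx", "fy", "cx", "cy" (pixels), "D" ([k1, k2, p1, p2, k3] as OpenCV has them; the pictures are not rectified), "R" (3x3) and "t" (3): a world point X has camera coordinates R X + t. Camera axes: x right, y down, z forward; pixel columns grow to the right and rows downward; lengths in m; the calibration is good to about 2 mm. A picture is of the moment at which its call begins. get_calibration takes no time and is no camera call.
- arm.sign_off(): hands the job in; it is judged then, once.
Trained networks look in the newest picture that a camera, given by its name, has taken for a name from the list of things; names that differ only in an ending like _2 or _b are one class to them, and where a whole thing is asked for, a point or a joint stands for the part that bears it (a point fixed in the world has none). Each returns a list of dicts, best first, with "conf" (0 to 1); they miss things now and then, are a little off and sometimes report something else, mostly with a low value. They report only what shows in the picture. A call takes as long as a camera call. They do not tell look-alikes from the thing itself.
- arm.boxes_of(camera, label): "bbox" ([left, top, right, bottom] in pixels, round what is visible of it).
- arm.landmark_of(camera, label): "location" ([column, row] in pixels: a listed point, or the origin of a listed thing).
The state is a dict: "t": time; "joints": joint angles; "joint_velocities": joint speeds; "joint_efforts": joint torques, N m; "tool_pos": TCP position; "eef_rot": TCP orientation; "ft_force": force on the tool from outside, world axes, zero at the start; "ft_torque": the same for the moment, N m; "grip_width": finger opening in m; "grasp_force": force on a finger pad.
Only numpy, scipy, OpenCV 4.12 (cv2) and the standard library are available. Lean on these libraries where they do the work, as an engineer would, in place of code of your own. Each camera call takes 0.05 s, during which the arm holds its last target. There are 200 camera calls.

### The job

Pack up the tool case: swing its front latch free, open the lid, and put the loose tools lying on the worktop (however many there are) into the wider compartment. The flat bit box belongs flat in the narrower compartment: draw it out from under the little stack on the rack, out below the front rail, without lifting the stack off or toppling it, so that the stack comes to rest upright in the rack. Then shut the lid fully, swing the latch back over its lip, and leave the tub, torch and tape measure where they are.

Things in the scene. Friction and masses are not known exactly. Their poses are not given: they have to be found in the camera images.
- case: Dark grey tool case, fixed, 150 (x) x 300 (y) mm, base 50 mm high, 5 mm walls, 6 mm floor; 71 mm high with lid. Origin: centre of underside; x from the latch side (front, facing the robot) to the hinge side. A 4 mm divider along x at y = -18 mm, top 36 mm high, parts a narrower compartment (y -145 to -20 mm, for the bit box) from a wider one (y -16 to 145 mm, for tools); both x -70 to 70 mm.
- lid (a joint): Angle of the case's lid: 0 shut, grows as it opens upward, stop at 1.7 rad (just past upright, where it stays by itself; below about 1.5 it falls shut). Lid 150 x 300 x 20 mm, 0.3 kg, a shell open below. Its hinge line is parallel to the case's y axis at case x = 75 mm, z = 51 mm.
- lid_lip (a point): Middle of the lifting lip: a tongue 20 mm long (x), 30 mm wide (y) and 10 mm thick that stands out from the middle of the lid's front edge; this point is 11 mm out from that edge (lid shut: case x = -86, y = 0, z = 60 mm). Turns with the lid. It can be pinched by its two sides, or lifted from below.
- latch (a joint): Angle of the latch lever: 0 hooked over the lid's lip, grows as it swings out and down towards the robot, stop at 1.4 rad (lying level). Stiff: it stays where it is left. The lid is held shut until the lever is about 0.3 rad out. Its pin is parallel to the case's y axis at case x = -92, y = 0, z = 36 mm.
- latch_tab (a point): Middle of the latch's thumb tab: the upper end of the black lever, 34 mm wide (case y), 8 mm thick, ending 14 mm beyond this point; when hooked this point is at case x = -102, y = 0, z = 84 mm, 13 mm above the lid's top. Turns with the lever, 49 mm from the pin. Can be pinched by its two sides.
- rack: Small wooden shelf rack with a front rail, fixed. Origin: centre of underside; x from its open front to its back. Board top 12 mm high, its front edge at x = -45 mm; back board from x = 50 mm; 100 mm clear between sides 75 mm high. The rail, an 8 mm steel bar along y at x = -45 mm, has its underside 35 mm high, 7 mm above the bit box, and holds the stack back when the bit box is drawn out.
- bitbox_mid (a point): Centre of the flat dark grey bit box, 120 (x) x 50 (y) x 16 (z) mm, 140 g. At the start it lies on the rack's board, bottom of the stack, with about 52 mm of it standing out at the front below the rail (its centre about 37 mm in front of the rack's origin).
- carton_a_mid (a point): Centre of the lower cardboard carton, 76 x 84 x 26 mm, 100 g, on the bit box.
- carton_b_mid (a point): Centre of the upper carton, 58 x 70 x 22 mm, 70 g, on the lower carton.
- tin_mid (a point): Centre of the flat round tin, 46 mm across, 20 mm high, 50 g, on top of the stack.
- ratchet_mid (a point): Grasp point of the ratchet, lying flat on the worktop, half-way up its 22 mm height, 124 mm long along its x: the end of the round steel head (30 mm across) is 76 mm from this point towards -x; the black rubber grip, 22 mm wide (y), runs from 12 mm on the -x side of it to 48 mm on the +x side, its end. 160 g. May be absent.
- spanner_mid (a point): Middle of the steel combination spanner, lying flat, 119 mm long (its x), shaft 12 mm wide (y) and 8 mm high, ends up to 26 mm wide. 70 g. May be absent.
- socket_l_mid (a point): Centre of the larger steel socket, a cylinder 30 mm across and 40 mm high (z along it), standing on the worktop (it may be knocked over). 90 g. May be absent.
- socket_s_mid (a point): Centre of the smaller steel socket, a cylinder 24 mm across and 34 mm high (z along it), standing on the worktop (it may be knocked over). 60 g. May be absent.
- tub: Bystander: white tub with red lid, 84 mm across, 72 mm high; origin under its centre.
- torch: Bystander: black torch, 42 mm thick, 115 mm long, lying; origin on the worktop.
- tape: Bystander: grey tape measure, 62 x 36 x 58 mm; origin under its centre.
Not all that is in view belongs to the job. Of the things like the part that bears bitbox_mid, leave any that is yellow; of the rest the smaller one is meant.

How it is judged:
On the way, in this order (a step that is already met when the one before it is completed fails the run):
1. the latch is swung free while the lid is still shut (value of joint latch above 0.7 rad and value of joint lid below 0.05 rad), for 0.1 s.
2. the lid is opened upright (value of joint lid above 1.4 rad), for 0.3 s.
3. the bit box and all the loose tools lie in their compartments with the lid open (value of joint lid above 1.2 rad and x of bitbox_mid in the frame of case between -0.07 and 0.07 m and y of bitbox_mid in the frame of case between -0.145 and -0.02 m and z of bitbox_mid in the frame of case between 0 and 0.03 m and angle between bitbox_mid's own z axis and vertical below 0.15 rad and x of ratchet_mid in the frame of case between -0.07 and 0.07 m and y of ratchet_mid in the frame of case between -0.016 and 0.145 m and z of ratchet_mid in the frame of case between 0 and 0.05 m and x of spanner_mid in the frame of case between -0.07 and 0.07 m and y of spanner_mid in the frame of case between -0.016 and 0.145 m and z of spanner_mid in the frame of case between 0 and 0.05 m and x of socket_l_mid in the frame of case between -0.07 and 0.07 m and y of socket_l_mid in the frame of case between -0.016 and 0.145 m and z of socket_l_mid in the frame of case between 0 and 0.05 m and x of socket_s_mid in the frame of case between -0.07 and 0.07 m and y of socket_s_mid in the frame of case between -0.016 and 0.145 m and z of socket_s_mid in the frame of case between 0 and 0.05 m), for 0.2 s.
4. the lid is shut (value of joint lid below 0.05 rad), for 0.2 s.
At the end, for the whole second after the job is handed in: The lid is shut (under 0.03 rad) and the latch hooked over its lip (under 0.12 rad); the bit box lies flat (within 0.15 rad) in the narrower compartment and every tool present in the wider one; the lower carton, upper carton and tin stand on one another in the rack, upright within 0.2 rad (value of joint lid below 0.03 rad and value of joint latch below 0.12 rad and x of bitbox_mid in the frame of case between -0.07 and 0.07 m and y of bitbox_mid in the frame of case between -0.145 and -0.02 m and z of bitbox_mid in the frame of case between 0 and 0.03 m and angle between bitbox_mid's own z axis and vertical below 0.15 rad and x of ratchet_mid in the frame of case between -0.07 and 0.07 m and y of ratchet_mid in the frame of case between -0.016 and 0.145 m and z of ratchet_mid in the frame of case between 0 and 0.05 m and x of spanner_mid in the frame of case between -0.07 and 0.07 m and y of spanner_mid in the frame of case between -0.016 and 0.145 m and z of spanner_mid in the frame of case between 0 and 0.05 m and x of socket_l_mid in the frame of case between -0.07 and 0.07 m and y of socket_l_mid in the frame of case between -0.016 and 0.145 m and z of socket_l_mid in the frame of case between 0 and 0.05 m and x of socket_s_mid in the frame of case between -0.07 and 0.07 m and y of socket_s_mid in the frame of case between -0.016 and 0.145 m and z of socket_s_mid in the frame of case between 0 and 0.05 m and x of carton_a_mid in the frame of rack between -0.045 and 0.05 m and y of carton_a_mid in the frame of rack between -0.045 and 0.045 m and z of carton_a_mid in the frame of rack between 0.017 and 0.033 m and angle between each of carton_a_mid, carton_b_mid, tin_mid's own z axis and vertical below 0.2 rad and x of carton_b_mid in the frame of rack between -0.045 and 0.05 m and y of carton_b_mid in the frame of rack between -0.045 and 0.045 m and z of carton_b_mid in the frame of rack between 0.041 and 0.057 m and x of tin_mid in the frame of rack between -0.045 and 0.05 m and y of tin_mid in the frame of rack between -0.045 and 0.045 m and z of tin_mid in the frame of rack between 0.062 and 0.078 m); the robot touches nothing.
It fails at once if the lid is raised while the latch is hooked (value of joint latch below 0.25 rad and value of joint lid above 0.1 rad).
It fails at once if something of the stack is lifted off (z of carton_a_mid in the frame of rack above 0.071 m or z of carton_b_mid in the frame of rack above 0.095 m or z of tin_mid in the frame of rack above 0.116 m).
It fails at once if something of the stack topples (angle between any of carton_a_mid, carton_b_mid, tin_mid's own z axis and vertical above 0.7 rad).
It fails at once if a bystander is shoved away (distance of any of tub, torch, tape from where it was at the start of the episode above 0.03 m).
Of ratchet, spanner, socket_l, socket_s only 2 to 4 are there at a start; the rules pass over those that are not, and their reading is None.
At some moment in a run one of ratchet, spanner, socket_l, socket_s may be knocked a few centimetres aside while the robot is not near it.
Once in a run the grip may slacken for a moment while it holds something.
It also fails if it takes over 210 s, if anything falls off the work surface, if the arm or the gripper's body presses on something with over 40 N, if the wrist force passes 120 N, or if a joint passes its speed limit or range.

## Working session

There is one attempt and no reset: what is moved stays moved. The work goes in short steps, Python scripts to look and compute and a tool call to move; the robot and the scene stay as the last step left them, time stands still between calls to the robot, and variables do not carry over. Pictures are saved under pics/ and viewed, at most 17 in all, crops included, and the job is handed in when it is done.

Besides the shell and the picture viewer there is one more tool, called as name(argument=value, ...) on one line, values as JSON. arm_command: Moves the arm, as the interface text tells. Its arguments: {"type":"object","properties":{"deltas":{"type":"array","items":{"type":"array","items":{"type":"array","items":{"type":"number"}}}},"grip_force":{"type":"number"}},"required":["deltas"]}

```bash
mkdir -p pics; cat > h.py <<'E'
import numpy as np, cv2, json
from plant import arm
from scipy.spatial.transform import Rotation as Ro
def grab(c,fn=None):
    im=arm.grab_frame(c)
    if fn: cv2.imwrite('pics/'+fn,im)
    return im
def ray(c,px):
    k=arm.get_calibration(c);K=np.array([[k['fx'],0,k['cx']],[0,k['fy'],k['cy']],[0,0,1]])
    u=cv2.undistortPoints(np.array([[px]],float),K,np.array(k['D'],float))[0,0]
    R=np.array(k['R']);t=np.array(k['t']).ravel()
    return -R.T@t, R.T@np.array([u[0],u[1],1.])
def at(c,px,z):
    o,d=ray(c,px); return o+d*(z-o[2])/d[2]
def tri(p1,p2):
    o,d=ray('top',p1);q,e=ray('side',p2)
    A=np.c_[d,-e];s=np.linalg.lstsq(A,q-o,rcond=None)[0]
    a,b=o+d*s[0],q+e*s[1]
    return (a+b)/2,np.linalg.norm(a-b)
def proj(c,X):
    k=arm.get_calibration(c);K=np.array([[k['fx'],0,k['cx']],[0,k['fy'],k['cy']],[0,0,1]])
    return cv2.projectPoints(np.array(X,float).reshape(-1,1,3),cv2.Rodrigues(np.array(k['R']))[0],np.array(k['t'],float).ravel(),K,np.array(k['D'],float))[0].reshape(-1,2)
def tool():
    s=arm.sense(); return np.array(s['tool_pos']),Ro.from_rotvec(s['eef_rot']).as_matrix()
def go(X):  # shift in tool axes, cm
    p,R=tool(); return (R.T@(np.array(X)-p)*100).round(1)
E
python3 - <<'E'
from h import *
cv2.imwrite('pics/both.png',np.vstack([grab('top'),grab('side')])[:, :])
a=cv2.imread('pics/both.png');cv2.imwrite('pics/top0.png',cv2.resize(a[:400],(800,500)));cv2.imwrite('pics/side0.png',cv2.resize(a[400:],(800,500)))
for l in ['case','lid_lip','latch_tab','rack','bitbox_mid','tin_mid','carton_a_mid','ratchet_mid','spanner_mid','socket_l_mid','socket_s_mid','tub','torch','tape']:
    for c in ['top','side']:
        print(l,c,[(np.round(d['location']).astype(int).tolist(),round(d['conf'],2)) for d in arm.landmark_of(c,l)][:4])
print(arm.sense(),arm.grip_depth)
for c in ['top','side']: o,_=ray(c,[320,200]);print(o)
E
```

```text
case top [([246, 200], 0.96)]
case side [([292, 168], 0.89)]
lid_lip top [([253, 217], 0.81), ([337, 231], 0.4)]
lid_lip side [([272, 169], 0.73)]
latch_tab top [([246, 222], 0.64)]
latch_tab side [([365, 284], 0.55), ([267, 164], 0.49)]
rack top [([396, 215], 0.91)]
rack side []
bitbox_mid top [([390, 223], 0.74), ([437, 271], 0.7)]
bitbox_mid side [([313, 375], 0.92), ([442, 340], 0.85), ([347, 288], 0.61), ([294, 170], 0.39)]
tin_mid top [([402, 208], 0.55), ([246, 197], 0.37)]
tin_mid side [([366, 276], 0.88), ([352, 229], 0.44)]
carton_a_mid top [([397, 212], 0.62), ([338, 227], 0.2)]
carton_a_mid side [([364, 285], 0.74)]
ratchet_mid top [([316, 194], 0.73)]
ratchet_mid side [([325, 212], 0.8)]
spanner_mid top [([336, 194], 0.47)]
spanner_mid side [([273, 168], 0.72), ([350, 229], 0.66)]
socket_l_mid top [([339, 230], 0.47)]
socket_l_mid side [([306, 244], 0.59)]
socket_s_mid top []
socket_s_mid side [([284, 211], 0.47)]
tub top [([318, 142], 0.87)]
tub side [([390, 194], 0.79), ([366, 273], 0.66)]
torch top [([198, 273], 0.95)]
torch side [([199, 162], 0.88)]
tape top [([354, 153], 0.49)]
tape side [([399, 225], 0.62)]
{'t': 1.5, 'joints': array([ 1.11600192e+00,  3.19631029e-01,  1.56451262e+00, -1.26234386e-05,
        1.25740648e+00, -2.00047734e-02]), 'joint_velocities': array([ 0.00046522,  0.00044362,  0.00044656, -0.00046805,  0.00086077,
        0.00200351]), 'joint_efforts': array([ 1.83331518e-03, -4.12339389e+01, -2.32233971e+01,  7.29221874e-02,
        3.77034000e-02,  5.33616927e-06]), 'tool_pos': array([0.24221099, 0.52150743, 0.2139532 ]), 'eef_rot': array([6.77588456e-01, 3.06762809e+00, 6.04816908e-05]), 'ft_force': array([-0.56151835,  0.1794619 ,  0.34336077]), 'ft_torque': array([-0.01392827, -0.00829482,  0.03430427]), 'grasp_force': 0.0, 'grip_width': 0.09125100299119507} -0.0188
[ 0.29729139 -0.05584198  1.35722643]
[ 0.03655414 -0.9158547   1.05173202]
```

View pics/top0.png

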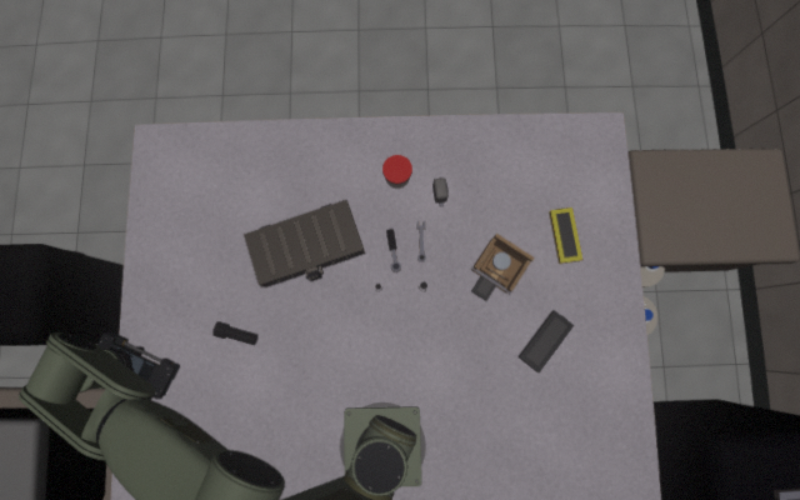

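View pics/side0.png

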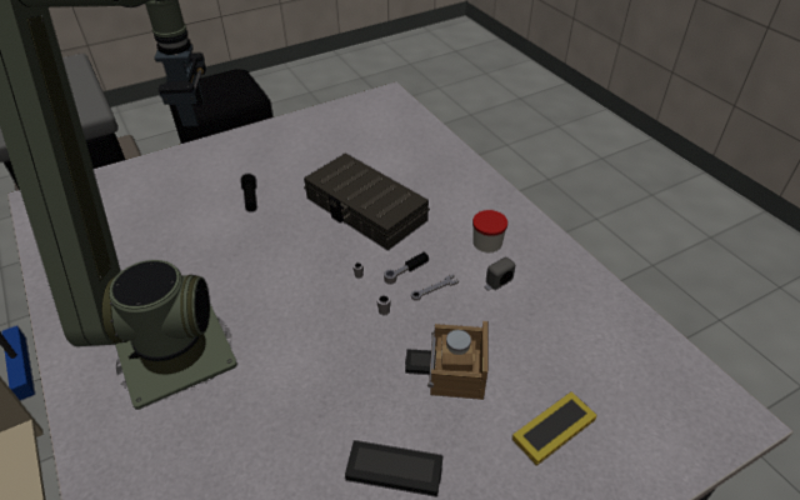

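The top view shows the case around (304,243), the tools from (378,287) to (421,240), and the rack at (503,262). Three things look like the bit box:
- **Yellow-rimmed, (566,235):** ruled out by its colour.
- **Larger dark grey, (546,341):** ruled out by its size.
- **Smaller dark grey, (484,288):** sticks out under the rack rail, so it's the one meant.

I'll confirm that in an enlarged crop.

```bash
cat > m.py <<'E'
from h import *
t=cv2.imread('pics/both.png')[:400];s=cv2.imread('pics/both.png')[400:]
a=cv2.resize(t[155:255,190:430],None,fx=3.3,fy=3.3,interpolation=cv2.INTER_CUBIC)
b=cv2.resize(s[120:325,240:400],None,fx=1.7,fy=1.7)
cv2.imwrite('pics/c1.png',cv2.convertScaleAbs(a,alpha=1.5))
hsv=cv2.cvtColor(t,cv2.COLOR_BGR2HSV)
def blob(mask,roi,z,name):
    x0,y0,x1,y1=roi;m=np.zeros_like(mask);m[y0:y1,x0:x1]=mask[y0:y1,x0:x1]
    n,l,st,c=cv2.connectedComponentsWithStats(m)
    for i in range(1,n):
        if st[i,4]<12: continue
        p=np.argwhere(l==i)[:,::-1].astype(float)
        w=np.array([at('top',q,z)[:2] for q in p])
        r=cv2.minAreaRect((w*1000).astype(np.float32))
        print(name,c[i].round(1),'area',st[i,4],'rect mm',np.round(r[0]),np.round(r[1]),round(r[2],1))
g=cv2.cvtColor(t,cv2.COLOR_BGR2GRAY)
print('bg',np.median(g[150:250,150:450]))
dark=((g<95)).astype(np.uint8)
blob(dark,(190,155,295,235),.071,'case')
blob(dark,(298,175,350,240),.012,'tools')
dk2=((g<115)).astype(np.uint8)
blob(dk2,(298,175,350,240),.012,'tools115')
wood=((hsv[...,0]<22)&(hsv[...,1]>70)).astype(np.uint8)
blob(wood,(370,180,435,245),.07,'rack')
blob(dark,(370,215,398,245),.028,'box')
for n,p,q in [('lip',[253,217],[272,169]),('tab',[246,222],[267,164]),('tin',[402,208],[366,276]),('ratchet',[316,194],[325,212]),('spanner',[336,194],[350,229]),('sockl',[339,230],[306,244]),('socks',[303,230],[286,216]),('tub',[318,142],[390,194]),('bit',[390,223],[347,288])]: print(n,*tri(p,q))
E
python3 m.py
```

```text
bg 127.0Traceback (most recent call last):
  File "m.py", line 19, in <module>
    blob(dark,(190,155,295,235),.071,'case')
    ~~~~^^^^^^^^^^^^^^^^^^^^^^^^^^^^^^^^^^^^
  File "m.py", line 13, in blob
    w=np.array([at('top',q,z)[:2] for q in p])
                ~~^^^^^^^^^^^
  File "h.py", line 14, in at
    o,d=ray(c,px); return o+d*(z-o[2])/d[2]
        ~~~^^^^^^
  File "h.py", line 9, in ray
    k=arm.get_calibration(c);K=np.array([[k['fx'],0,k['cx']],[0,k['fy'],k['cy']],[0,0,1]])
ValueError: time passes only in moves, steps and waits
```

View pics/c1.png

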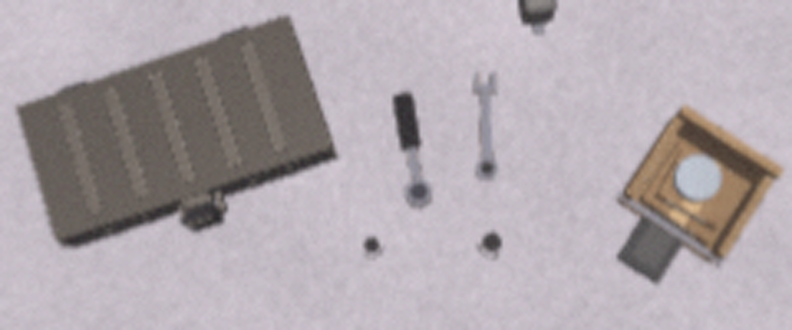

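The crop confirms it: the small dark box sticks out under the steel rail at crop (650,250), so that's the one to take. The case's latch is at (203,205), the ratchet at (412,150), the spanner at (486,125), and the sockets at (372,245) and (491,243).

```bash
python3 - <<'E'
s=open('h.py').read()
s=s.replace("def grab(","_C={}\ndef cal(c):\n    if c not in _C: _C[c]=arm.get_calibration(c)\n    return _C[c]\ndef grab(",1).replace("k=arm.get_calibration(c)","k=cal(c)")
open('h.py','w').write(s)
E
python3 m.py
python3 - <<'E'
from h import *
f=lambda x,y:(190+x/3.3,155+y/3.3)
for n,x,y,z in [('lidBL',18,107,.071),('lidBR',288,17,.071),('lidFR',335,153,.071),('lidFL',62,240,.071),('ratH',419,194,.011),('ratE',403,95,.011),('spA',486,168,.005),('spB',484,78,.005),('sS',372,243,.034),('sL',491,241,.04),('railL',620,200,.043),('railR',717,261,.043),('boxFL',618,258,.028),('boxFR',657,281,.028),('boxRR',680,240,.028),('tin',698,177,.096),('rkBL',686,108,.075),('rkBR',778,172,.075)]:
    print(n,at('top',f(x,y),z).round(4))
E
```

```text
bg 127.0
case [243.  195.5] area 4202 rect mm [536. 199.] [190. 302.] 18.0
tools [312.8 191.5] area 117 rect mm [564. -36.] [64. 23.] 8.1
tools [337.1 205.6] area 25 rect mm [ 512. -121.] [14. 18.] 88.4
tools [316.2 213.2] area 47 rect mm [489. -46.] [21. 32.] 88.8
tools [338.6 228. ] area 28 rect mm [ 431. -125.] [20. 17.] 43.5
tools [302.2 229. ] area 19 rect mm [431.   4.] [14. 14.] 88.8
tools115 [336.7 193.3] area 162 rect mm [ 557. -120.] [ 25. 116.] 88.4
tools115 [314.1 199.7] area 234 rect mm [534. -41.] [131.  29.] 6.0
tools115 [338.1 228.7] area 49 rect mm [ 430. -121.] [24. 28.] 70.3
tools115 [302.3 229.5] area 34 rect mm [429.   3.] [18. 25.] 89.2
rack [402.9 209.4] area 871 rect mm [ 485. -340.] [120. 109.] 54.9
box [387.5 226.4] area 355 rect mm [ 429. -291.] [70. 88.] 87.4
lip [0.47009529 0.1691546  0.05905416] 0.0016648857987995893
tab [0.45751634 0.18954992 0.06837198] 0.009302962790836254
tin [ 0.48542328 -0.33370012  0.08608884] 0.0032917816972423027
ratchet [ 0.54460584 -0.04466201  0.02350794] 0.017050903672549283
spanner [ 0.56287188 -0.12207371  0.00733196] 0.017973499221362474
sockl [ 0.42595789 -0.12548115  0.02697541] 0.005263843966606383
socks [ 4.28243933e-01 -2.68808985e-04  2.33388729e-02] 0.003819740691787278
tub [ 0.75315059 -0.05968141  0.00516904] 0.006236912261103742
bit [ 0.44682685 -0.30385775  0.02590608] 0.0057436069863235
lidBL [0.576  0.3668 0.071 ]
lidBR [0.6659 0.0839 0.071 ]
lidFR [0.5201 0.0359 0.071 ]
lidFL [0.4358 0.3168 0.071 ]
ratH [ 0.484  -0.0493  0.011 ]
ratE [ 0.5927 -0.0342  0.011 ]
spA [ 0.5116 -0.1221  0.005 ]
spB [ 0.611  -0.1228  0.005 ]
sS [0.4301 0.0008 0.034 ]
sL [ 0.429  -0.1234  0.04  ]
railL [ 0.4687 -0.2591  0.043 ]
railR [ 0.4028 -0.3569  0.043 ]
boxFL [ 0.4095 -0.2566  0.028 ]
boxFR [ 0.3845 -0.2963  0.028 ]
boxRR [ 0.427  -0.3226  0.028 ]
tin [ 0.4834 -0.3304  0.096 ]
rkBL [ 0.5586 -0.3267  0.075 ]
rkBR [ 0.4899 -0.4174  0.075 ]
```

```bash
cat >> h.py <<'E'
C0=np.array([.550,.199]);CY=np.radians(17.2)
def cw(x,y,z):  # case mm -> world
    c,s=np.cos(CY),np.sin(CY)
    return np.array([C0[0]+(c*x-s*y)/1e3,C0[1]+(s*x+c*y)/1e3,z/1e3])
def plan(X,yang=None): # world target of TCP, world angle (deg) of tool y
    p,R=tool();d=(R.T@(np.array(X)-p)*100).round(2)
    a=np.degrees(np.arctan2(R[1,1],R[0,1]));t=0 if yang is None else (a-yang+90)%180-90
    return d.tolist(),'turn',round(t,1),'yang',round(a,1)
E
python3 - <<'E'
from h import *
print(plan(cw(-102,0,150),107.2))
f=lambda x,y:(190+x/3.3,155+y/3.3)
for X in [(-102,0,98),(-75,-150,71),(-75,150,71),(75,-150,71),(75,150,71),(-92,17,36),(-92,-17,36)]:
    q=proj('top',cw(*X))[0]; print(X,(q-[190,155])*3.3)
for X in [(-102,0,84),(-75,-150,71),(-75,150,71),(75,-150,71)]: print(X,proj('side',cw(*X))*1.25)
E
```

```text
([-33.93, -23.13, 6.39], 'turn', np.float64(-42.1), 'yang', np.float64(65.1))
(-102, 0, 98) [201.18548901 217.73126824]
(-75, -150, 71) [337.29909781 150.45011116]
(-75, 150, 71) [ 58.7726822  241.83148177]
(75, -150, 71) [293.7634284   16.80625797]
(75, 150, 71) [ 20.21569028 105.76513091]
(-92, 17, 36) [193.45815596 220.8371492 ]
(-92, -17, 36) [224.2882199  210.70848642]
(-102, 0, 84) [[333.08323668 205.81166799]]
(-75, -150, 71) [[385.08223314 232.64248579]]
(-75, 150, 71) [[302.19595502 179.24260739]]
(75, -150, 71) [[427.43977644 202.52479683]]
```

arm_command(deltas=[[[-4,-3,0,-8,0],[-8,-5.5,0,-16,0],[-12,-8,0,-24,0],[-16,-11,0,-32,0],[-20,-14,0,-40,0],[-24,-17,0,-42.1,0],[-28,-19.5,2,-42.1,0],[-32,-22,4,-42.1,0],[-33.9,-23.1,5.5,-42.1,0],[-33.9,-23.1,5.5,-42.1,0]]], grip_force=30)

```text
t: 2.5
tool_pos: [0.4526, 0.1658, 0.1567]
eef_rot: [0.461, -3.103, 0.003]
ft_force: [-1.2, -0.3, -0.6]
grip_width: 0.0914
grasp_force: 0.0
```

```bash
python3 - <<'E'
from h import *
a=grab('top');b=grab('side')
cv2.imwrite('pics/c2.png',np.hstack([cv2.resize(a[160:260,190:290],(400,400)),cv2.resize(b[110:210,220:320],(400,400))]))
p,R=tool();print(p,plan(cw(-103,0,65),107.2),arm.sense()['joints'].round(2), arm.sense()['t'])
E
```

```text
[0.45234933 0.16888863 0.1587621 ] ([0.07, -0.02, 9.38], 'turn', np.float64(-0.1), 'yang', np.float64(107.1)) [ 0.33  0.22  1.85  0.    1.07 -1.54] 2.6
```

View pics/c2.png

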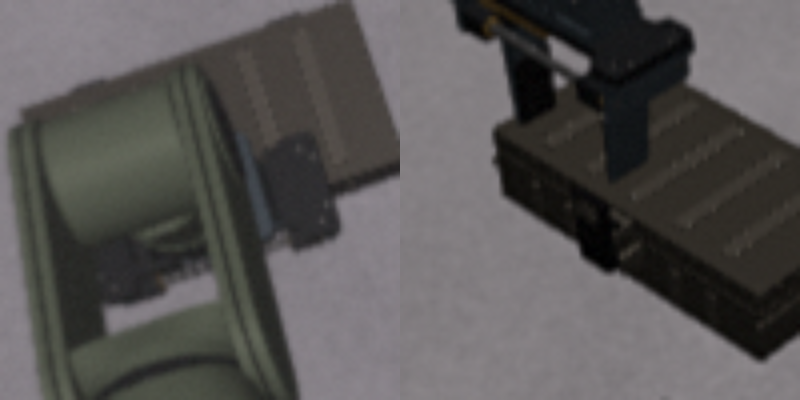

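The open fingers are above the latch, which sits at (597,235) in the right half. Next I go down and pinch the tab.

arm_command(deltas=[[[0.1,0,3,0,0],[0.1,0,6,0,0],[0.1,0,9.2,0,0],[0.1,0,9.2,0,0.3],[0.1,0,9.2,0,0.7],[0.1,0,9.2,0,1],[0.1,0,9.2,0,1],[0.1,0,9.2,0,1],[0.1,0,9.2,0,1],[0.1,0,9.2,0,1]]], grip_force=30)

```text
t: 3.6
tool_pos: [0.4511, 0.1706, 0.0676]
eef_rot: [-0.465, 3.107, 0.007]
ft_force: [-6.2, 15.5, 3.3]
grip_width: 0.0378
grasp_force: 7.9
```

arm_command(deltas=[[[0,0.2,0,0,1],[0,0.2,0,0,1],[0,0.2,0,0,1],[0,0.2,0,0,1]]])

```text
t: 4.0
tool_pos: [0.4504, 0.1729, 0.0676]
eef_rot: [-0.466, 3.107, 0.007]
ft_force: [-2.9, 8.3, 3.2]
grip_width: 0.0337
grasp_force: 30.0
```

arm_command(deltas=[[[0.82,0.1,0.25,0,1],[1.58,0.1,0.63,0,1],[2.26,0.1,1.14,0,1],[2.85,0.1,1.77,0,1],[3.32,0.1,2.48,0,1],[3.65,0.1,3.27,0,1],[3.85,0.1,4.1,0,1],[3.89,0.1,4.5,0,1],[3.89,0.1,4.5,0,1],[3.89,0.1,4.5,0,1]]])

```text
t: 5.0
tool_pos: [0.4115, 0.1606, 0.0219]
eef_rot: [0.468, -3.103, -0.002]
ft_force: [-5.7, 3.9, 4.6]
grip_width: 0.0332
grasp_force: 30.0
```

arm_command(deltas=[[[0,0,0,0,0.2],[0,0,0,0,0],[0,0,0,0,0],[0,0,-4,0,0],[0,0,-8,0,0],[-2.5,0,-9,0,0],[-4.7,0,-9,0,0],[-4.7,0,-9,0,0]]])

```text
t: 5.8
tool_pos: [0.4614, 0.175, 0.1128]
eef_rot: [-0.468, 3.102, 0.001]
ft_force: [-0.7, -0.3, -0.3]
grip_width: 0.0907
grasp_force: 0.0
```

```bash
sed -i 's/C0=np.array.*;CY/C0=np.array([.549,.2023]);CY/' h.py; python3 - <<'E'
from h import *
b=grab('side');cv2.imwrite('pics/c3.png',cv2.resize(b[100:220,200:340],(700,600)))
p,R=tool();print(p,plan(cw(-95,0,52),107.2))
print([proj('side',cw(*X))[0].round() for X in [(-141,0,36),(-102,0,84)]])
E
```

```text
[0.458877   0.17418981 0.11189798] ([0.06, 0.02, 5.99], 'turn', np.float64(-0.0), 'yang', np.float64(107.2))
[array([258., 182.]), array([266., 164.])]
```

View pics/c3.png

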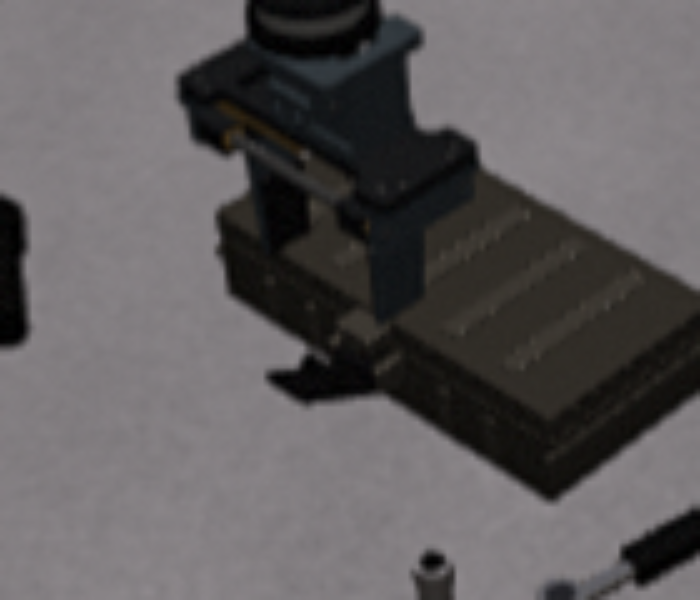

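The latch lies almost level at (320,380) and the lip is exposed at (362,330), so I'll pinch the lip.

arm_command(deltas=[[[0.2,0,3,0,0],[0.2,0,5.9,0,0],[0.2,0,5.9,0,0.4],[0.2,0,5.9,0,0.7],[0.2,0,5.9,0,1],[0.2,0,5.9,0,1],[0.2,0,5.9,0,1],[0.2,0,5.9,0,1],[0.2,0,5.9,0,1]]], grip_force=30)

```text
t: 6.75
tool_pos: [0.4565, 0.1736, 0.0533]
eef_rot: [-0.469, 3.106, 0.0]
ft_force: [-0.0, -1.1, -0.5]
grip_width: 0.0382
grasp_force: 0.0
```

```bash
python3 - <<'E'
from h import *
s=arm.sense();print(s['tool_pos'],s['ft_force'],s['grip_width'],s['grasp_force'])
import math
a0=math.pi-.0558
for th in np.linspace(.1,1.6,16):
    a=a0-th; print(round(th,2),round(-(161.3*math.cos(a)-161.3*math.cos(a0))/10,2),round(-(161.3*math.sin(a)-9)/10,2))
E
```

```text
[0.45650186 0.17363875 0.05328846] [-0.00628096 -1.13465407 -0.49521919] 0.038231027897979254 0.0
0.1 -0.17 -1.6
0.2 -0.5 -3.18
0.3 -0.99 -4.72
0.4 -1.62 -6.2
0.5 -2.4 -7.61
0.6 -3.32 -8.94
0.7 -4.37 -10.16
0.8 -5.53 -11.28
0.9 -6.8 -12.27
1.0 -8.16 -13.14
1.1 -9.6 -13.86
1.2 -11.11 -14.44
1.3 -12.66 -14.86
1.4 -14.25 -15.12
1.5 -15.86 -15.23
1.6 -17.47 -15.17
```

arm_command(deltas=[[[0,0,0,0,1],[0,0,0,0,1],[0,0,0,0,1],[0,0,0,0,1]]])

```text
t: 7.15
tool_pos: [0.456, 0.175, 0.0531]
eef_rot: [0.468, -3.106, -0.004]
ft_force: [-2.1, 6.3, 1.1]
grip_width: 0.029
grasp_force: 30.0
```

arm_command(deltas=[[[-0.17,0,-1.6,0,1],[-0.5,0,-3.18,0,1],[-0.99,0,-4.72,0,1],[-1.62,0,-6.2,0,1],[-2.4,0,-7.61,0,1],[-3.32,0,-8.94,0,1],[-4.37,0,-10.16,0,1],[-5.53,0,-11.28,0,1],[-6.8,0,-12.27,0,1]]])

```text
t: 8.05
tool_pos: [0.5177, 0.1949, 0.1759]
eef_rot: [0.468, -3.098, -0.005]
ft_force: [-8.3, 3.4, 4.4]
grip_width: 0.0294
grasp_force: 30.0
```

arm_command(deltas=[[[-1.36,0,-0.87,0,1],[-2.8,0,-1.59,0,1],[-4.31,0,-2.17,0,1],[-5.86,0,-2.59,0,1],[-7.45,0,-2.85,0,1],[-9.06,0,-2.96,0,1],[-10.67,0,-2.9,0,1],[-11.4,0,-2.8,0,1],[-11.4,0,-2.8,0,1]]])

```text
t: 8.95
tool_pos: [0.6325, 0.2318, 0.2076]
eef_rot: [-0.469, 3.098, 0.012]
ft_force: [-1.4, 7.1, 12.8]
grip_width: 0.0291
grasp_force: 30.0
```

arm_command(deltas=[[[0,0,0,0,1],[0,0,0,0,0.4],[0,0,0,0,0.4],[0,0,0,0,0.3],[0,0,0,0,0.2],[0,0,-2,0,0.2],[0,0,-5,0,0.2],[1,0,-6,0,0.2]]])

```text
t: 9.75
tool_pos: [0.6222, 0.2246, 0.2659]
eef_rot: [-0.468, 3.102, 0.001]
ft_force: [0.6, 0.6, 0.5]
grip_width: 0.0728
grasp_force: 0.0
```

```bash
python3 - <<'E'
from h import *
b=grab('side');a=grab('top');cv2.imwrite('pics/c4.png',np.vstack([cv2.resize(b[60:340,200:440],(480,560))]))
p,R=tool();print(p,arm.sense()['ft_force'])
print(plan([.535,-.041,.15],None))
for l in ['lid_lip','ratchet_mid','spanner_mid','socket_l_mid','socket_s_mid']:
    for c in ['top','side']:
        print(l,c,[(np.round(d['location'],1).tolist(),round(d['conf'],2)) for d in arm.landmark_of(c,l)][:3])
E
```

```text
[0.62022729 0.22410404 0.26541173] [-0.20971447  0.64214318 -0.53825678]
([16.0, -22.81, 11.5], 'turn', 0, 'yang', np.float64(107.2))
lid_lip top [([223.1, 152.8], 0.75)]
lid_lip side [([313.2, 101.7], 0.8)]
ratchet_mid top [([392.8, 222.1], 0.59), ([334.3, 193.8], 0.56), ([316.1, 196.7], 0.54)]
ratchet_mid side [([327.3, 210.0], 0.83), ([260.4, 176.7], 0.4), ([348.9, 285.5], 0.26)]
spanner_mid top [([337.5, 192.6], 0.62), ([339.6, 230.6], 0.49)]
spanner_mid side [([352.6, 229.1], 0.78), ([305.5, 244.9], 0.54)]
socket_l_mid top [([340.2, 225.2], 0.39), ([322.3, 141.8], 0.19)]
socket_l_mid side [([308.1, 243.0], 0.66)]
socket_s_mid top [([403.0, 208.0], 0.47)]
socket_s_mid side [([286.0, 214.6], 0.65), ([361.3, 282.5], 0.42)]
```

View pics/c4.png

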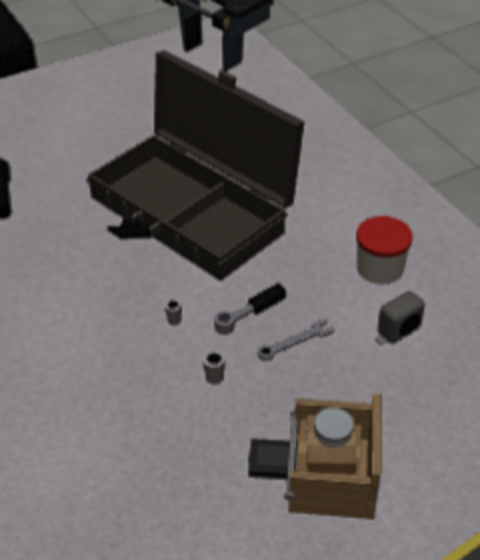

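The lid stands open, the latch is down at (130,230), and the four tools and the stack are undisturbed. The ratchet goes first.

arm_command(deltas=[[[3.5,-2,0,0,0.2],[6,-6,0,5,0.2],[8,-10,2,9.7,0.2],[10,-14,6,9.7,0.2],[12.5,-18,10,9.7,0.2],[14.9,-21,14,9.7,0.2],[14.9,-23,18,9.7,0.2],[14.9,-23,18.5,9.7,0.2],[14.9,-23,18.5,9.7,0.2]]])

```text
t: 11.25
tool_pos: [0.5437, -0.0406, 0.0756]
eef_rot: [0.201, -3.128, -0.002]
ft_force: [-0.3, 0.8, 0.2]
grip_width: 0.0726
grasp_force: 0.0
```

```bash
python3 - <<'E'
from h import *
b=grab('side');cv2.imwrite('pics/c5.png',cv2.resize(b[160:260,260:400],(700,500)))
p,R=tool();print(p,plan([.546,-.040,.004],97.5))
E
```

```text
[ 0.5455569  -0.03970899  0.0776694 ] ([-0.06, -0.04, 7.37], 'turn', np.float64(-0.1), 'yang', np.float64(97.4))
```

View pics/c5.png

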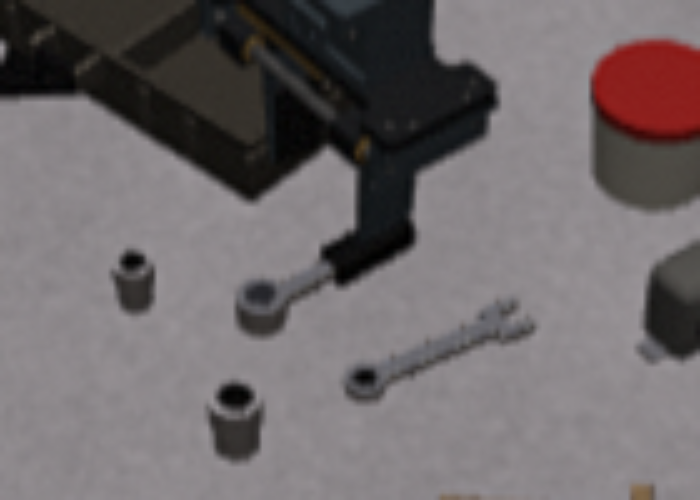

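The fingers straddle the ratchet grip at (375,235), so I go down and grip.

arm_command(deltas=[[[0,0,4,0,0.2],[0,0,7.4,0,0.2],[0,0,7.4,0,1],[0,0,7.4,0,1],[0,0,7.4,0,1],[0,0,7.4,0,1],[0,0,7.4,0,1],[0,0,7.4,0,1],[0,0,7.4,0,1],[0,0,7.4,0,1]]], grip_force=40)

```text
t: 12.3
tool_pos: [0.5466, -0.0393, 0.0052]
eef_rot: [-0.205, 3.134, 0.0]
ft_force: [-0.4, 1.8, 5.1]
grip_width: 0.0219
grasp_force: 40.0
```

arm_command(deltas=[[[0,0,0,0,1],[0,0,0,0,1],[0,0,-3,0,1],[0,0,-7,0,1],[0,0,-11,0,1],[0,0,-12,0,1]]])

```text
t: 12.9
tool_pos: [0.5487, -0.0397, 0.1284]
eef_rot: [-0.205, 3.127, -0.002]
ft_force: [0.9, -0.1, -1.9]
grip_width: 0.0219
grasp_force: 40.0
```

```bash
python3 - <<'E'
from h import *
s=arm.sense();print(s['tool_pos'],s['grip_width'],s['grasp_force'],s['ft_force'])
for z in (120,14): print(plan(cw(14,110,z),107.2))
E
```

```text
[ 0.54865738 -0.03970196  0.12843884] 0.02189524623067182 39.9967896938324 [ 0.93349046 -0.07977412 -1.89235747]
([-2.7, 35.07, 0.8], 'turn', np.float64(-9.7), 'yang', np.float64(97.5))
([-2.63, 35.09, 11.4], 'turn', np.float64(-9.7), 'yang', np.float64(97.5))
```

arm_command(deltas=[[[-0.3,4.5,0,-3,1],[-0.6,9,0,-6,1],[-0.9,13.5,0,-9.7,1],[-1.3,18,0,-9.7,1],[-1.7,22.5,0,-9.7,1],[-2.1,27,0,-9.7,1],[-2.4,31.5,0,-9.7,1],[-2.7,35.1,0,-9.7,1],[-2.7,35.1,0.5,-9.7,1],[-2.7,35.1,2,-9.7,1]]])

```text
t: 13.9
tool_pos: [0.5272, 0.3131, 0.1038]
eef_rot: [-0.473, 3.105, -0.001]
ft_force: [0.1, -0.7, -1.3]
grip_width: 0.0214
grasp_force: 40.0
```

arm_command(deltas=[[[0,0,0,0,1],[0,0,3,0,1],[0,0,6,0,1],[0,0,9,0,1],[0,0,9.5,0,1],[0,0,9.5,0,0.75],[0,0,9.5,0,0.65],[0,0,9.5,0,0.65],[0,0,5,0,0.65],[0,0,0,0,0.65]]])

```text
t: 14.9
tool_pos: [0.5261, 0.3112, 0.1039]
eef_rot: [0.468, -3.102, 0.003]
ft_force: [1.4, 0.4, 0.5]
grip_width: 0.0321
grasp_force: 0.0
```

```bash
python3 - <<'E'
from h import *
s=arm.sense();print(s['tool_pos'],s['grip_width'],s['grasp_force'],s['ft_force'],s['t'])
for z in (80,4): print(plan([.557,-.1215,z/1e3],90))
E
```

```text
[0.52606527 0.31115945 0.10388845] 0.032075257356018315 0.0 [1.36371158 0.44179996 0.51716326] 14.9
([9.8, -42.25, 2.49], 'turn', np.float64(17.2), 'yang', np.float64(107.2))
([9.76, -42.24, 10.09], 'turn', np.float64(17.2), 'yang', np.float64(107.2))
```

arm_command(deltas=[[[1,-4.8,-1,2,0.5],[2,-9.6,-1,4,0.4],[3,-14.4,-1,8,0.4],[4.2,-19.2,-1,12,0.4],[5.3,-24,-1,16,0.4],[6.4,-28.8,-1,17.7,0.4],[7.5,-33.6,-1,17.7,0.4],[8.6,-38.4,0,17.7,0.4],[9.8,-42.2,2.5,17.7,0.4],[9.8,-42.2,2.5,17.7,0.4]]])

```text
t: 15.9
tool_pos: [0.5563, -0.1242, 0.0771]
eef_rot: [-0.023, -3.137, 0.0]
ft_force: [0.1, 1.1, -0.1]
grip_width: 0.0547
grasp_force: 0.0
```

```bash
python3 - <<'E'
from h import *
b=grab('side');cv2.imwrite('pics/c6.png',cv2.resize(b[130:260,240:400],(700,569)))
p,R=tool();print(p,plan([.557,-.1215,.003],89.5))
for c in ['side']:
  for l in ['spanner_mid','ratchet_mid','socket_l_mid','socket_s_mid']: print(l,[(np.round(d['location'],1).tolist(),round(d['conf'],2)) for d in arm.landmark_of(c,l)][:2])
print(proj('side',[.557,-.1215,.004]))
E
```

```text
[ 0.5570109  -0.12195024  0.07827872] ([-0.02, 0.04, 7.53], 'turn', np.float64(-0.3), 'yang', np.float64(89.2))
spanner_mid [([352.1, 228.0], 0.75)]
ratchet_mid [([270.8, 147.1], 0.58)]
socket_l_mid [([362.1, 295.6], 0.5), ([307.5, 243.6], 0.48)]
socket_s_mid [([283.5, 210.9], 0.61)]
[[345.04456487 231.14031409]]
```

View pics/c6.png

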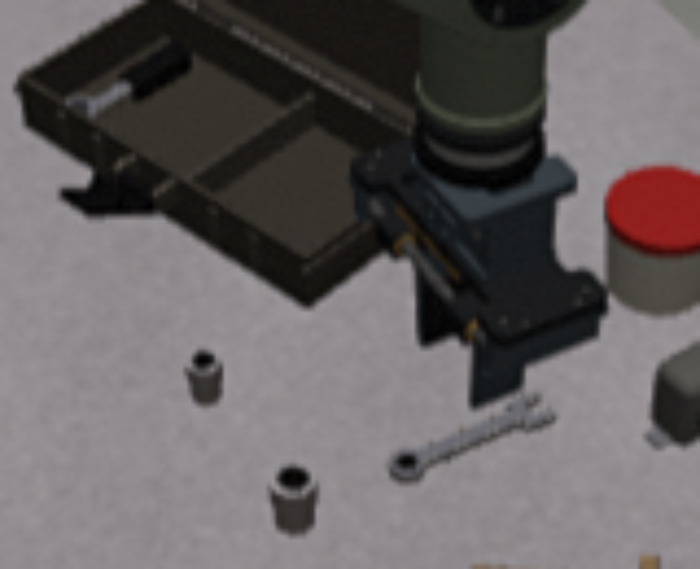

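The ratchet lies in the wide compartment at (130,80), and the gripper is above the spanner's shaft at (475,437). Down and grip.

arm_command(deltas=[[[-0.4,0,4,0,0.4],[-0.4,0,7.5,0,0.4],[-0.4,0,7.5,0,0.4],[-0.4,0,7.5,0,1],[-0.4,0,7.5,0,1],[-0.4,0,7.5,0,1],[-0.4,0,7.5,0,1],[-0.4,0,7.5,0,1],[-0.4,0,7.5,0,1],[-0.4,0,7.5,0,1]]], grip_force=40)

```text
t: 17.15
tool_pos: [0.5625, -0.12, 0.005]
eef_rot: [0.014, 3.141, -0.0]
ft_force: [0.1, -0.9, 2.7]
grip_width: 0.0111
grasp_force: 40.0
```

arm_command(deltas=[[[0,0,0,0,1],[0,0,-3,0,1],[0,0,-7,0,1],[0,0,-11,0,1],[0,0,-11,0,1]]])

```text
t: 17.65
tool_pos: [0.566, -0.1208, 0.1201]
eef_rot: [0.014, 3.13, -0.004]
ft_force: [0.5, 0.1, -1.0]
grip_width: 0.0109
grasp_force: 40.0
```

```bash
python3 - <<'E'
from h import *
s=arm.sense();print(s['tool_pos'],s['grip_width'],s['grasp_force'],s['ft_force'])
print(arm.boxes_of('side','spanner_mid')[:2] if arm.grab_frame('side') is not None else 0)
for z in (120,14): print(plan(cw(0,70,z),107.2))
E
```

```text
[ 0.56604661 -0.12083642  0.12006057] 0.010937318297793984 39.99983489513397 [ 0.54455644  0.07924159 -0.95959909]
[{'bbox': [333.1, 199.1, 344.8, 215.5], 'conf': 0.42}]
([3.77, 38.89, -0.5], 'turn', np.float64(-17.7), 'yang', np.float64(89.5))
([3.79, 38.89, 10.1], 'turn', np.float64(-17.7), 'yang', np.float64(89.5))
```

arm_command(deltas=[[[0.4,4.8,0,-3,1],[0.9,9.6,0,-7,1],[1.4,14.4,0,-12,1],[1.9,19.2,0,-17.7,1],[2.4,24,0,-17.7,1],[2.9,28.8,0,-17.7,1],[3.3,33.6,0,-17.7,1],[3.8,38.9,0,-17.7,1],[3.8,38.9,1,-17.7,1],[3.8,38.9,3,-17.7,1]]])

```text
t: 18.75
tool_pos: [0.5274, 0.2709, 0.0833]
eef_rot: [0.475, -3.105, 0.0]
ft_force: [0.5, -0.0, -0.0]
grip_width: 0.0109
grasp_force: 40.0
```

arm_command(deltas=[[[0,0,0,0,1],[0,0,3,0,1],[0,0,6,0,1],[0,0,7.2,0,1],[0,0,7.2,0,1],[0,0,7.2,0,0.8],[0,0,7.2,0,0.75],[0,0,7.2,0,0.75],[0,0,3,0,0.75],[0,0,-2,0,0.75]]])

```text
t: 19.75
tool_pos: [0.5264, 0.2686, 0.104]
eef_rot: [0.469, -3.101, 0.002]
ft_force: [0.7, 0.8, -0.6]
grip_width: 0.0229
grasp_force: 0.0
```

```bash
python3 - <<'E'
from h import *
grab('side');s=arm.sense();print(s['tool_pos'],s['grip_width'],s['grasp_force'],s['ft_force'],s['t'])
for l in ['spanner_mid','socket_l_mid','socket_s_mid']: print(l,[(np.round(d['location'],1).tolist(),round(d['conf'],2)) for d in arm.landmark_of('side',l)][:2])
print(proj('side',cw(0,70,10)),proj('side',[.43,-.1235,.02]),proj('side',[.43,.001,.017]))
print(plan([.430,.001,.10],107.2))
E
```

```text
[0.53192122 0.27130091 0.11438433] 0.02275371570266411 0.0 [2.23771041 1.03217317 5.4762114 ] 19.8
spanner_mid [([275.8, 156.6], 0.63), ([400.0, 225.3], 0.28)]
socket_l_mid [([307.2, 242.5], 0.61)]
socket_s_mid [([284.8, 214.9], 0.6), ([293.8, 168.6], 0.48)]
[[276.25410042 157.45482033]] [[306.08770775 244.82795961]] [[285.82146129 217.15098582]]
([17.36, -22.76, 0.56], 'turn', np.float64(-0.0), 'yang', np.float64(107.2))
```

arm_command(deltas=[[[3,-4,0,0,0.3],[6,-8,0,0,0.3],[9,-12,0,0,0.3],[12,-16,0,0,0.3],[15,-20,0,0,0.3],[17.3,-22.7,0,0,0.3],[17.3,-22.7,2,0,0.3],[17.3,-22.7,2,0,0.3],[17.3,-22.7,2,0,0.3]]])

```text
t: 20.85
tool_pos: [0.4289, 0.0015, 0.0839]
eef_rot: [0.469, -3.104, -0.001]
ft_force: [-0.3, 0.5, 0.8]
grip_width: 0.0639
grasp_force: 0.0
```

```bash
python3 - <<'E'
from h import *
b=grab('side');cv2.imwrite('pics/c7.png',cv2.resize(b[130:260,240:360],(646,600)))
p,R=tool();print(p,plan([.430,.001,.006],107.2))
for l in ['socket_s_mid','spanner_mid']: print(l,[(np.round(d['location'],1).tolist(),round(d['conf'],2)) for d in arm.landmark_of('side',l)][:2])
E
```

```text
[0.42966622 0.00178798 0.08437821] ([-0.02, -0.09, 7.84], 'turn', np.float64(0.0), 'yang', np.float64(107.2))
socket_s_mid [([363.2, 281.8], 0.42), ([203.6, 163.0], 0.32)]
spanner_mid []
```

View pics/c7.png

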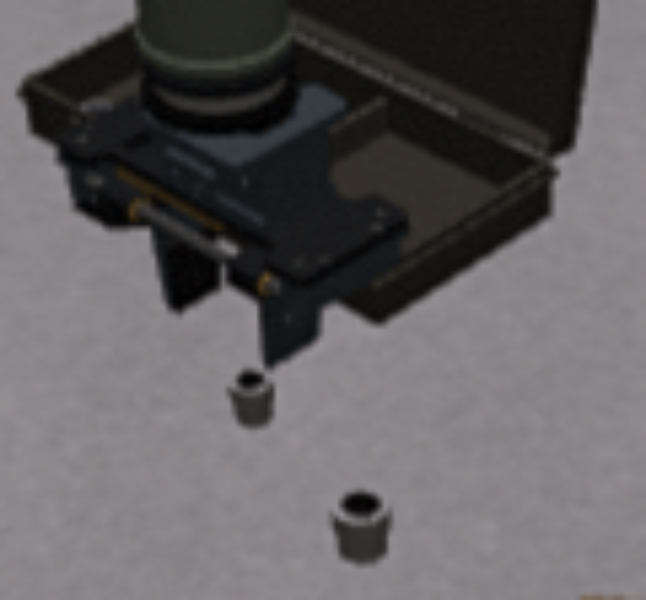

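The small socket stands at (253,400), below the open fingers. Down and grip.

arm_command(deltas=[[[0,0,4,0,0.3],[0,0,7.8,0,0.3],[0,0,7.8,0,0.3],[0,0,7.8,0,1],[0,0,7.8,0,1],[0,0,7.8,0,1],[0,0,7.8,0,1],[0,0,7.8,0,1],[0,0,7.8,0,1],[0,0,7.8,0,1]]], grip_force=40)

```text
t: 22.0
tool_pos: [0.4301, 0.0014, 0.0073]
eef_rot: [-0.469, 3.105, 0.0]
ft_force: [0.0, 0.1, 6.2]
grip_width: 0.0228
grasp_force: 40.0
```

arm_command(deltas=[[[0,0,0,0,1],[0,0,-4,0,1],[0,0,-8,0,1],[0,0,-11,0,1],[0,0,-11,0,1],[0,0,-11,0,1]]])

```text
t: 22.6
tool_pos: [0.4295, 0.0013, 0.1167]
eef_rot: [-0.469, 3.106, -0.0]
ft_force: [0.2, -0.6, -1.5]
grip_width: 0.0231
grasp_force: 40.0
```

```bash
python3 - <<'E'
from h import *
s=arm.sense();print(s['tool_pos'],s['grip_width'],s['grasp_force'],s['ft_force'])
for z in (120,15): print(plan(cw(-30,20,z),107.2))
E
```

```text
[0.42952697 0.00133385 0.11674623] 0.023107876423396578 39.99987602233887 [ 0.17876965 -0.5888039  -1.54126867]
([-14.35, 17.67, -0.32], 'turn', np.float64(-0.0), 'yang', np.float64(107.2))
([-14.34, 17.67, 10.18], 'turn', np.float64(-0.0), 'yang', np.float64(107.2))
```

arm_command(deltas=[[[-3,3.6,0,0,1],[-6,7.2,0,0,1],[-9,11,0,0,1],[-12,14.6,0,0,1],[-14.3,17.7,0,0,1],[-14.3,17.7,3,0,1],[-14.3,17.7,6,0,1],[-14.3,17.7,9,0,1],[-14.3,17.7,10.2,0,1],[-14.3,17.7,10.2,0,1]]])

```text
t: 23.6
tool_pos: [0.5123, 0.2121, 0.0127]
eef_rot: [0.469, -3.101, 0.002]
ft_force: [1.4, -0.1, -0.1]
grip_width: 0.0228
grasp_force: 40.0
```

arm_command(deltas=[[[0,0,0,0,0.7],[0,0,0,0,0.6],[0,0,0,0,0.6],[0,0,-4,0,0.6],[0,0,-8,0,0.6],[0,0,-9,0,0.6],[0,0,-9,0,0.6]]])

```text
t: 24.3
tool_pos: [0.5152, 0.2132, 0.1067]
eef_rot: [-0.469, 3.102, 0.002]
ft_force: [-0.1, 0.6, -1.0]
grip_width: 0.0362
grasp_force: 0.0
```

```bash
python3 - <<'E'
from h import *
grab('side');s=arm.sense();print(s['tool_pos'],s['grip_width'],s['grasp_force'],s['ft_force'],s['t'])
for l in ['socket_l_mid','socket_s_mid']: print(l,[(np.round(d['location'],1).tolist(),round(d['conf'],2)) for d in arm.landmark_of('side',l)][:2])
print(proj('side',cw(-30,20,23)))
print(plan([.430,-.1235,.08],107.2))
E
```

```text
[0.51397217 0.21266339 0.10490097] 0.03633419682935167 0.0 [-0.35029     0.36790948  0.23162207] 24.35
socket_l_mid [([308.8, 243.4], 0.65)]
socket_s_mid [([278.1, 161.0], 0.56)]
[[279.75137324 165.36328537]]
([17.83, -29.63, 2.38], 'turn', np.float64(-0.0), 'yang', np.float64(107.2))
```

arm_command(deltas=[[[3,-4,0,0,0.3],[6,-8,0,0,0.2],[9,-12,0,0,0.2],[11,-16,0,0,0.2],[13,-20,0,0,0.2],[15,-24,0,0,0.2],[17,-28,0,0,0.2],[17.8,-29.6,1,0,0.2],[17.8,-29.6,2.4,0,0.2],[17.8,-29.6,2.4,0,0.2]]])

```text
t: 25.45
tool_pos: [0.4289, -0.1226, 0.078]
eef_rot: [0.466, -3.101, -0.005]
ft_force: [-0.0, -0.2, -0.3]
grip_width: 0.0732
grasp_force: 0.0
```

```bash
python3 - <<'E'
from h import *
grab('side');s=arm.sense();print(s['tool_pos'])
L=[d['location'] for d in arm.landmark_of('side','socket_l_mid')][:2]
for l in L: print(l,at('side',l,.02))
print(at('side',[308.8,243.4],.02))
print(plan([.430,-.1235,.007],107.2))
E
```

```text
[ 0.429782   -0.12239527  0.07893198]
[307.0, 246.1] [ 0.43000501 -0.12876054  0.02      ]
[ 0.43891034 -0.12268384  0.02      ]
([0.08, -0.11, 7.27], 'turn', np.float64(-0.0), 'yang', np.float64(107.2))
```

arm_command(deltas=[[[-0.2,-0.2,4,0,0.2],[-0.2,-0.2,7.2,0,0.2],[-0.2,-0.2,7.2,0,0.2],[-0.2,-0.2,7.2,0,1],[-0.2,-0.2,7.2,0,1],[-0.2,-0.2,7.2,0,1],[-0.2,-0.2,7.2,0,1],[-0.2,-0.2,7.2,0,1],[-0.2,-0.2,7.2,0,1],[-0.2,-0.2,7.2,0,1]]], grip_force=40)

```text
t: 26.55
tool_pos: [0.434, -0.1239, 0.0091]
eef_rot: [-0.469, 3.106, 0.0]
ft_force: [-1.0, 2.0, 5.6]
grip_width: 0.0294
grasp_force: 40.0
```

arm_command(deltas=[[[0,0,0,0,1],[0,0,-4,0,1],[0,0,-8,0,1],[0,0,-11,0,1],[0,0,-11,0,1],[0,0,-11,0,1]]])

```text
t: 27.15
tool_pos: [0.4337, -0.124, 0.1185]
eef_rot: [-0.469, 3.106, -0.0]
ft_force: [0.8, -0.2, -0.9]
grip_width: 0.0294
grasp_force: 40.0
```

```bash
python3 - <<'E'
from h import *
s=arm.sense();print(s['tool_pos'],s['grip_width'],s['grasp_force'],s['ft_force'])
for z in (120,15): print(plan(cw(28,22,z),107.2))
E
```

```text
[ 0.43370178 -0.1239624   0.11850943] 0.02939054034577894 39.99977767467499 [ 0.81847817 -0.16335467 -0.88236541]
([-23.46, 29.96, -0.15], 'turn', np.float64(-0.0), 'yang', np.float64(107.2))
([-23.45, 29.96, 10.35], 'turn', np.float64(-0.0), 'yang', np.float64(107.2))
```

arm_command(deltas=[[[-2.7,3.5,0,0,1],[-5.4,7,0,0,1],[-8.4,10.7,0,0,1],[-11.4,14.5,0,0,1],[-14.4,18.4,0,0,1],[-17.4,22.2,0,0,1],[-20.4,26,0,0,1],[-23.4,30,0,0,1],[-23.4,30,0,0,1],[-23.4,30,3,0,1]]])

```text
t: 28.15
tool_pos: [0.5706, 0.2338, 0.0891]
eef_rot: [-0.473, 3.101, 0.001]
ft_force: [-0.1, 0.5, -1.3]
grip_width: 0.029
grasp_force: 40.0
```

arm_command(deltas=[[[0,0,3,0,1],[0,0,6,0,1],[0,0,7.2,0,1],[0,0,7.2,0,0.65],[0,0,7.2,0,0.55],[0,0,7.2,0,0.55],[0,0,3,0,0.55],[0,0,-1,0,0.5],[0,0,-4,0,0.5],[0,0,-4,0,0.5]]])

```text
t: 29.15
tool_pos: [0.5716, 0.2327, 0.1338]
eef_rot: [-0.468, 3.096, 0.003]
ft_force: [1.1, -0.4, 0.3]
grip_width: 0.0453
grasp_force: 0.0
```

```bash
cat > r.py <<'E'
from h import *
RO=np.array([.473,-.333]);RY=np.radians(-34.3)
def rw(x,y,z):
    c,s=np.cos(RY),np.sin(RY)
    return np.array([RO[0]+(c*x-s*y)/1e3,RO[1]+(s*x+c*y)/1e3,z/1e3])
E
python3 - <<'E'
from r import *
s=arm.sense();print(s['tool_pos'],s['grip_width'],s['t'])
t=grab('top');
cv2.imwrite('pics/c8.png',cv2.resize(t[190:240,365:425],(720,600),interpolation=cv2.INTER_CUBIC))
for n,X in [('railL',(-45,60,43)),('railR',(-45,-60,43)),('bFL',(-97,25,28)),('bFR',(-97,-25,28)),('tin',(5,0,96)),('backL',(54,54,75)),('backR',(54,-54,75))]: print(n,((proj('top',rw(*X))[0]-[365,190])*12).round())
print(plan(rw(-85,0,130),55.7))
E
```

```text
[0.57164716 0.23272512 0.1338182 ] 0.045301858867335856 29.15
railL [151. 304.]
railR [509. 532.]
bFL [152. 527.]
bFR [299. 622.]
tin [459. 246.]
backL [369.  10.]
backR [697. 216.]
([31.27, -44.47, -0.07], 'turn', np.float64(51.5), 'yang', np.float64(107.2))
```

View pics/c8.png

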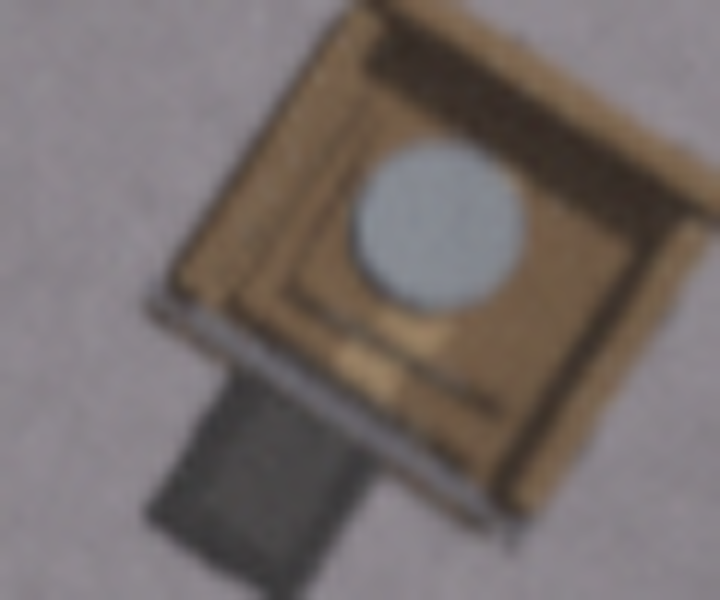

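The rail ends at (152,305) and (500,525), which agrees with my rack pose. The box front edge runs from (148,512) to (285,600), so the box is about 4 mm to the left and its front is near rack x = -94 mm. I approach it now.

arm_command(deltas=[[[2.8,-4,0,6,0.3],[5.6,-8,0,12,0.2],[8.5,-12,0,18,0],[11.3,-16,0,24,0],[14.1,-20,0,30,0],[16.9,-24,0,36,0],[19.7,-28,0,42,0],[22.5,-32,0,48,0],[25.3,-36,0,51.5,0],[28,-40,0,51.5,0]]])

```text
t: 30.2
tool_pos: [0.4175, -0.2343, 0.1273]
eef_rot: [-0.928, -2.999, -0.001]
ft_force: [1.1, 0.1, -0.6]
grip_width: 0.091
grasp_force: 0.0
```

arm_command(deltas=[[[0,0,0,0,0],[0,0,0,0,0],[0,0,0,0,0]]])

```text
t: 30.5
tool_pos: [0.4191, -0.232, 0.1278]
eef_rot: [-0.925, -3.0, -0.002]
ft_force: [-0.8, 1.6, -0.2]
grip_width: 0.0915
grasp_force: 0.0
```

```bash
python3 - <<'E'
from r import *
s=arm.sense();print(s['tool_pos'],s['grip_width'],s['t'],s['joints'])
for z in (60,8): print(plan(rw(-82,4,z),55.7))
E
```

```text
[ 0.41909557 -0.2319737   0.12775628] 0.09146925767823416 30.5 [-5.29892268e-01  2.48108991e-01  1.90554402e+00  5.93793542e-04
  9.90141606e-01 -1.50272507e+00]
([-1.96, -4.91, 6.77], 'turn', np.float64(0.0), 'yang', np.float64(55.7))
([-1.97, -4.91, 11.97], 'turn', np.float64(0.0), 'yang', np.float64(55.7))
```

arm_command(deltas=[[[-1,-2.5,0,0,0],[-2,-4.9,2,0,0],[-2,-4.9,6,0,0],[-2,-4.9,10,0,0],[-2,-4.9,11.9,0,0],[-2,-4.9,11.9,0,0.2],[-2,-4.9,11.9,0,0.35],[-2,-4.9,11.9,0,0.4],[-2,-4.9,11.9,0,0.4]]], grip_force=15)

```text
t: 31.4
tool_pos: [0.4095, -0.2851, 0.011]
eef_rot: [0.925, 2.999, -0.001]
ft_force: [-0.8, 0.4, -0.0]
grip_width: 0.0619
grasp_force: 0.0
```

```bash
python3 - <<'E'
from h import *
b=grab('side');s=arm.sense();print(s['tool_pos'],s['grip_width'],s['ft_force'])
cv2.imwrite('pics/c9.png',cv2.resize(b[230:340,300:420],(654,600),interpolation=cv2.INTER_CUBIC))
E
```

```text
[ 0.40928219 -0.28512858  0.01084779] 0.057853015654891475 [0.24573906 0.08513062 0.12182183]
```

View pics/c9.png

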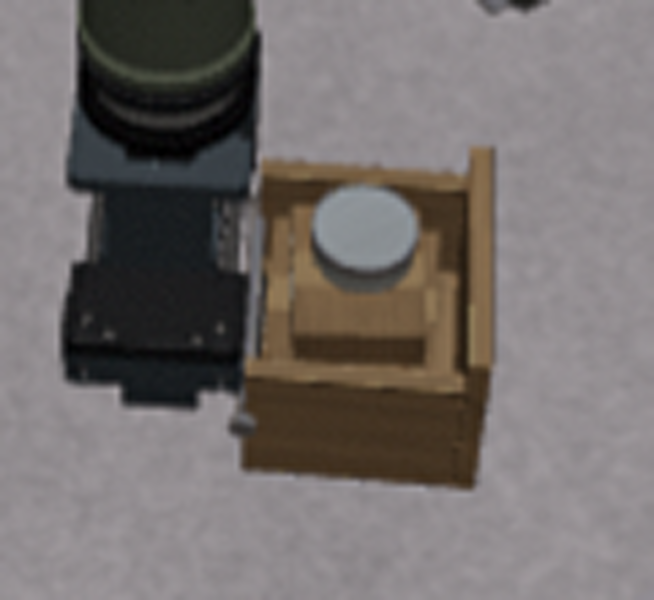

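The gripper is in front of the rack with clearance and the stack is untouched, with the tin at (365,230). I close on the box.

arm_command(deltas=[[[0,0,0,0,0.45],[0,0,0,0,0.5],[0,0,0,0,0.6],[0,0,0,0,1],[0,0,0,0,1],[0,0,0,0,1]]], grip_force=15)

```text
t: 32.05
tool_pos: [0.4088, -0.2849, 0.01]
eef_rot: [0.927, 3.001, 0.0]
ft_force: [-0.3, 2.6, 5.9]
grip_width: 0.051
grasp_force: 14.9
```

arm_command(deltas=[[[0,0,0,0,1],[0,0,0,0,1],[0,0,0,0,1]]], grip_force=50)

```text
t: 32.35
tool_pos: [0.4088, -0.285, 0.0101]
eef_rot: [0.927, 3.001, -0.0]
ft_force: [0.2, 2.1, 6.2]
grip_width: 0.0495
grasp_force: 49.8
```

arm_command(deltas=[[[0.4,0,0,0,1],[0.8,0,0,0,1],[1.2,0,0,0,1],[1.6,0,0,0,1],[4,0,0,0,1],[8.5,0,0,0,1],[12,0,0,0,1],[13,0,0,0,1],[13,0,0,0,1],[13,0,0,0,1]]])

```text
t: 33.35
tool_pos: [0.3017, -0.2121, 0.0096]
eef_rot: [0.926, 3.001, -0.0]
ft_force: [-0.4, -0.9, -1.9]
grip_width: 0.0503
grasp_force: 49.7
```

```bash
python3 - <<'E'
from r import *
b=grab('side');s=arm.sense();print(s['tool_pos'],s['grip_width'],s['grasp_force'],s['ft_force'],s['ft_torque'])
cv2.imwrite('pics/c10.png',cv2.resize(b[200:340,260:420],(686,600),interpolation=cv2.INTER_CUBIC))
print(plan(cw(-45,-83,120),107.2))
E
```

```text
[ 0.30223238 -0.212464    0.00967377] 0.049966166026933545 49.73976016044617 [ 0.01735249  0.44661068 -0.69744244] [ 0.01998324  0.00900879 -0.00513883]
([-0.71, 39.48, -11.03], 'turn', np.float64(-51.5), 'yang', np.float64(55.7))
```

View pics/c10.png

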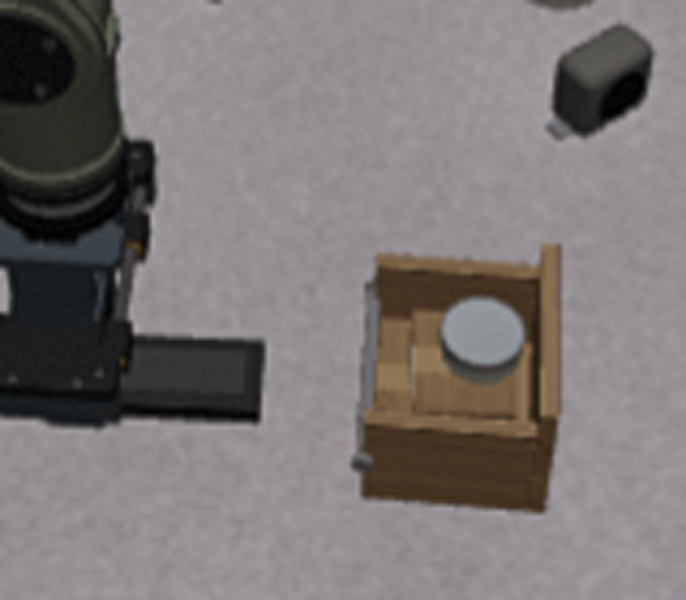

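The box is out and held level at (190,380). The stack has settled upright in the rack, with the tin at (483,335). I carry the box to the case.

arm_command(deltas=[[[0,1,-4,0,1],[0,3,-8,-4,1],[0,7,-11,-10,1],[-0.1,11.5,-11.5,-16,1],[-0.2,16,-11.5,-23,1],[-0.3,20.5,-11.5,-30,1],[-0.4,25,-11.5,-37,1],[-0.5,29.5,-11.5,-44,1],[-0.6,34,-11.5,-50,1],[-0.7,37,-11.5,-51.5,1]]])

```text
t: 34.4
tool_pos: [0.5183, 0.093, 0.1245]
eef_rot: [-0.476, 3.104, 0.001]
ft_force: [0.3, -1.1, -0.9]
grip_width: 0.0499
grasp_force: 49.7
```

arm_command(deltas=[[[0,0,0,0,1],[0,0,0,0,1],[0,0,0,0,1]]])

```text
t: 34.7
tool_pos: [0.515, 0.0895, 0.1243]
eef_rot: [0.468, -3.105, 0.0]
ft_force: [-0.9, 0.3, -0.6]
grip_width: 0.0501
grasp_force: 49.7
```

```bash
python3 - <<'E'
from r import *
s=arm.sense();print(s['tool_pos'],s['grip_width'],s['grasp_force'],s['ft_force'])
for z in (120,8):print(plan(cw(-45,-83,z),107.2))
b=grab('side');cv2.imwrite('pics/c11.png',cv2.resize(b[80:230,230:390],(640,600),interpolation=cv2.INTER_CUBIC))
E
```

```text
[0.51502903 0.08945442 0.12426099] 0.05005480057789031 49.73995864391327 [-0.90321857  0.27764591 -0.62242539]
([-2.08, 1.48, 0.42], 'turn', np.float64(-0.1), 'yang', np.float64(107.1))
([-2.1, 1.48, 11.62], 'turn', np.float64(-0.1), 'yang', np.float64(107.1))
```

View pics/c11.png

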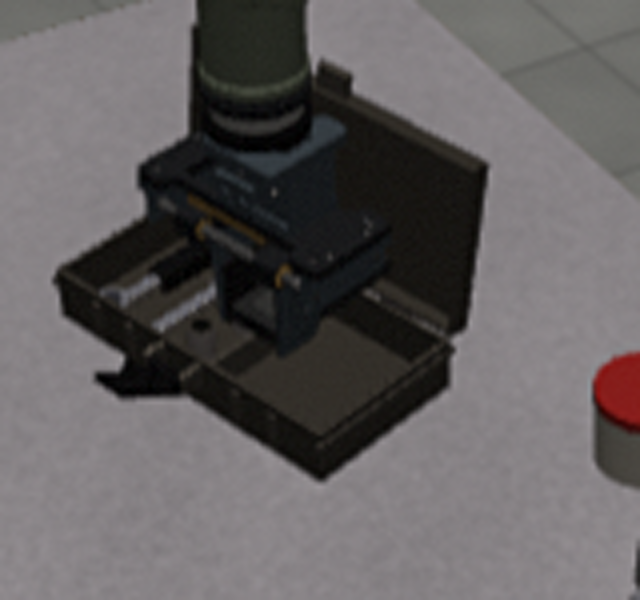

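The gripper holds the box above the narrower compartment. The ratchet, spanner and small socket show in the wider one at (160,280), (190,305) and (203,328). Lowering.

arm_command(deltas=[[[-1,0.7,0,0,1],[-2.1,1.5,0,0,1],[-2.1,1.5,3,0,1],[-2.1,1.5,6,0,1],[-2.1,1.5,9,0,1],[-2.1,1.5,11,0,1],[-2.1,1.5,11.5,0,1],[-2.1,1.5,11.5,0,1]]])

```text
t: 35.55
tool_pos: [0.5312, 0.111, 0.0093]
eef_rot: [0.469, -3.105, -0.0]
ft_force: [-0.3, 0.5, -1.2]
grip_width: 0.0498
grasp_force: 49.7
```

arm_command(deltas=[[[0,0,0,0,0.4],[0,0,0,0,0.35],[0,0,0,0,0.3],[0,0,0,0,0.3],[0,0,-4,0,0.3],[0,0,-8,0,0.3],[0,0,-12,0,0.3],[3,0,-16,0,0.3],[6,0,-18,0,0.3],[6,0,-18,0,0.3]]])

```text
t: 36.55
tool_pos: [0.4723, 0.0924, 0.1932]
eef_rot: [-0.468, 3.101, 0.0]
ft_force: [0.7, -0.5, 0.6]
grip_width: 0.0639
grasp_force: 0.0
```

arm_command(deltas=[[[4,0,-4,0,0.3],[8,0,-8,0,0.3],[10,0,-10,0,0.3]]])

```text
t: 36.85
tool_pos: [0.3771, 0.0631, 0.2906]
eef_rot: [0.47, -3.106, -0.0]
ft_force: [0.6, -1.1, 0.0]
grip_width: 0.064
grasp_force: 0.0
```

```bash
python3 - <<'E'
from r import *
s=arm.sense();print(s['tool_pos'],s['grip_width'],s['ft_force'],s['t'])
b=grab('side');cv2.imwrite('pics/c12.png',cv2.resize(b[80:330,230:430],(480,600),interpolation=cv2.INTER_CUBIC))
t=grab('top')
for l in ['lid_lip','socket_l_mid','bitbox_mid','tin_mid','carton_b_mid']:
  for c in ['top','side']: print(l,c,[(np.round(d['location'],1).tolist(),round(d['conf'],2)) for d in arm.landmark_of(c,l)][:3])
E
```

```text
[0.37711906 0.06306526 0.29056933] 0.06404163663370725 [ 0.58015882 -1.14722185  0.04343158] 36.85
lid_lip top []
lid_lip side [([314.6, 99.3], 0.87), ([400.3, 224.7], 0.34)]
socket_l_mid top [([239.5, 192.5], 0.54)]
socket_l_mid side [([281.3, 163.6], 0.6), ([292.2, 158.1], 0.46)]
bitbox_mid top [([268.6, 190.9], 0.98), ([454.1, 187.9], 0.97), ([434.0, 269.2], 0.73)]
bitbox_mid side [([305.6, 173.0], 0.84), ([442.5, 342.3], 0.62), ([370.4, 277.5], 0.59)]
tin_mid top [([316.9, 139.1], 0.49)]
tin_mid side [([280.5, 154.8], 0.59), ([365.9, 275.9], 0.57)]
carton_b_mid top [([401.6, 211.4], 0.55)]
carton_b_mid side [([309.6, 175.0], 0.74), ([370.9, 288.5], 0.51)]
```

View pics/c12.png

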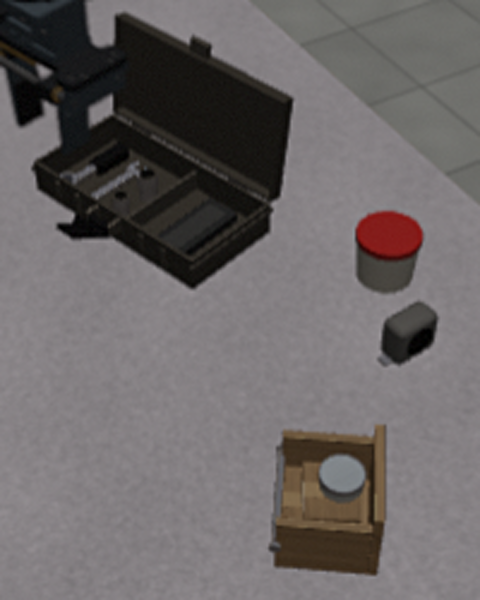

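The bit box lies flat in the narrower compartment at (207,228), all the tools are in the wider one, and the tin stands at (342,472). Next I work out the lid angle.

```bash
python3 - <<'E'
from r import *
import math
X=at('side',[372.5,276.7],.080);c,s=np.cos(RY),np.sin(RY);d=X[:2]-RO;print('tin rack',c*d[0]+s*d[1],-s*d[0]+c*d[1])
for th in (1.6,1.65,1.7):
    a=math.pi-.0558-th;print(th,75+161.3*math.cos(a),51+161.3*math.sin(a),proj('side',cw(75+161.3*math.cos(a),0,51+161.3*math.sin(a))))
for X in [(88,0,260),(88,0,203)]: print(plan(cw(*X),107.2))
E
```

```text
tin rack 0.025091473003047846 0.009563490281433877
1.6 88.69458658484606 211.71760419527837 [[308.42709407 102.59312872]]
1.65 96.7100042624701 210.8323049790734 [[310.25775718 101.7685711 ]]
1.7 104.67115823578963 209.5475082394761 [[312.0673499  101.06757635]]
([-29.21, 8.22, 2.84], 'turn', np.float64(-0.0), 'yang', np.float64(107.2))
([-29.22, 8.22, 8.54], 'turn', np.float64(-0.0), 'yang', np.float64(107.2))
```

arm_command(deltas=[[[-4.5,1.3,1,0,0.2],[-9,2.6,1,0,0.2],[-13.5,3.9,1,0,0.2],[-18,5.2,1.5,0,0.2],[-22.5,6.5,2,0,0.2],[-27,7.6,2.5,0,0.2],[-30.2,8.2,2.8,0,0.2],[-30.2,8.2,2.8,0,0.2],[-30.2,8.2,2.8,0,0.2]]])

```text
t: 38.35
tool_pos: [0.6424, 0.2311, 0.26]
eef_rot: [0.47, -3.103, 0.001]
ft_force: [-0.6, -0.3, 0.1]
grip_width: 0.073
grasp_force: 0.0
```

```bash
python3 - <<'E'
from h import *
s=arm.sense();print(s['tool_pos'],s['grip_width'],s['ft_force'])
print(plan(cw(97.7,0,203.5),107.2))
E
```

```text
[0.6423694  0.23105483 0.26003413] 0.07304088773463323 [-0.63757947 -0.31074431  0.06481045]
([-0.02, 0.01, 5.65], 'turn', np.float64(0.0), 'yang', np.float64(107.2))
```

arm_command(deltas=[[[0,0,3,0,0.2],[0,0,5,0,0.2],[0,0,5.6,0,0.2],[0,0,5.6,0,0.5],[0,0,5.6,0,1],[0,0,5.6,0,1],[0,0,5.6,0,1],[0,0,5.6,0,1],[0,0,5.6,0,1],[0,0,5.6,0,1]]], grip_force=25)

```text
t: 39.35
tool_pos: [0.6416, 0.2347, 0.2064]
eef_rot: [-0.471, 3.106, 0.011]
ft_force: [-2.7, 8.0, 1.8]
grip_width: 0.0293
grasp_force: 25.0
```

arm_command(deltas=[[[0,0,0,0,1],[0,0,0,0,1],[0,0,0,0,1]]])

```text
t: 39.65
tool_pos: [0.6416, 0.2347, 0.2064]
eef_rot: [-0.471, 3.106, 0.011]
ft_force: [-2.9, 7.3, 1.9]
grip_width: 0.0292
grasp_force: 25.0
```

```bash
python3 - <<'E'
from h import *
import math
s=arm.sense();print(s['tool_pos'],s['grip_width'],s['grasp_force'],s['ft_force'])
d=np.array(s['tool_pos'][:2])-C0;c,q=np.cos(CY),np.sin(CY);print('case',c*d[0]+q*d[1],-q*d[0]+c*d[1])
P=lambda th:(75+161.3*math.cos(math.pi-.0558-th),51+161.3*math.sin(math.pi-.0558-th))
x0,z0=P(1.7)
for th in np.arange(1.6,-.01,-.1): x,z=P(th);print(round(th,1),round((x0-x)/10,2),round((z0-z)/10,2))
E
```

```text
[0.64160231 0.23470457 0.20643089] 0.029171585440345656 24.994042217731476 [-2.94504749  7.26464501  1.92519158]
case 0.09804327410540487 0.0035721391703608073
1.6 1.6 -0.22
1.5 3.21 -0.27
1.4 4.82 -0.17
1.3 6.41 0.1
1.2 7.96 0.52
1.1 9.47 1.09
1.0 10.91 1.82
0.9 12.27 2.68
0.8 13.54 3.68
0.7 14.71 4.79
0.6 15.75 6.02
0.5 16.67 7.34
0.4 17.45 8.75
0.3 18.09 10.24
0.2 18.57 11.77
0.1 18.9 13.35
-0.0 19.07 14.96
```

arm_command(deltas=[[[0.7,0.3,-0.1,0,1],[1.6,0.3,-0.22,0,1],[3.21,0.3,-0.27,0,1],[4.82,0.3,-0.17,0,1],[6.41,0.3,0.1,0,1],[7.96,0.3,0.52,0,1],[9.47,0.3,1.09,0,1],[10.91,0.3,1.82,0,1],[12.27,0.3,2.68,0,1],[13.54,0.3,3.68,0,1]]])

```text
t: 40.65
tool_pos: [0.5111, 0.1929, 0.169]
eef_rot: [-0.469, 3.106, -0.001]
ft_force: [0.8, 0.6, -0.7]
grip_width: 0.0292
grasp_force: 25.0
```

arm_command(deltas=[[[1.17,0,1.11,0,1],[2.21,0,2.34,0,1],[3.13,0,3.66,0,1],[3.91,0,5.07,0,1],[4.55,0,6.56,0,1],[5.03,0,8.09,0,1],[5.36,0,9.67,0,1],[5.53,0,11.3,0,1],[5.53,0,11.5,0,1],[5.53,0,11.5,0,1]]])

```text
t: 41.65
tool_pos: [0.456, 0.1752, 0.0529]
eef_rot: [0.47, -3.098, 0.005]
ft_force: [-4.1, -5.4, -1.5]
grip_width: 0.0293
grasp_force: 25.0
```

arm_command(deltas=[[[0,0,0,0,0.6],[0,0,0,0,0.2],[0,0,0,0,0],[0,0,0,0,0],[0,0,-4,0,0],[2,0,-6,0,0],[4.7,0,-6,0,0],[4.7,0,-6,0,0],[4.7,0,-6,0,0]]])

```text
t: 42.55
tool_pos: [0.4148, 0.1637, 0.1143]
eef_rot: [-0.469, 3.105, 0.001]
ft_force: [0.2, -0.1, 0.9]
grip_width: 0.0908
grasp_force: 0.0
```

```bash
python3 - <<'E'
from h import *
b=grab('side');t=grab('top');s=arm.sense();print(s['tool_pos'])
cv2.imwrite('pics/c13.png',cv2.resize(b[100:220,200:340],(700,600),interpolation=cv2.INTER_CUBIC))
print(plan([.4115,.1606,.0205],107.2))
E
```

```text
[0.41542786 0.16391749 0.11395687]
([0.48, -0.2, 9.35], 'turn', np.float64(-0.0), 'yang', np.float64(107.2))
```

View pics/c13.png

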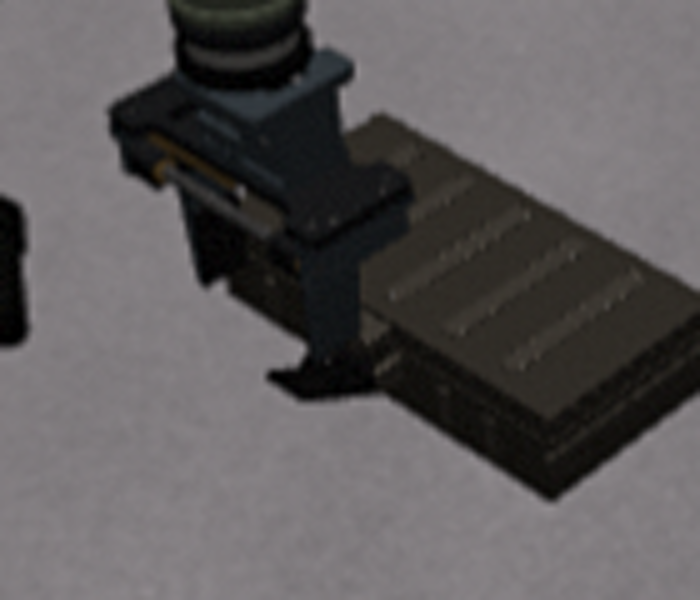

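The lid is shut and the latch still lies level at (310,380), so I pinch its tab again.

arm_command(deltas=[[[0.4,0,4,0,0],[0.5,0,8,0,0],[0.5,0,9.2,0,0],[0.5,0,9.2,0,0.3],[0.5,0,9.2,0,0.6],[0.5,0,9.2,0,1],[0.5,0,9.2,0,1],[0.5,0,9.2,0,1],[0.5,0,9.2,0,1],[0.5,0,9.2,0,1]]], grip_force=30)

```text
t: 43.65
tool_pos: [0.4098, 0.1621, 0.0221]
eef_rot: [-0.469, 3.106, 0.0]
ft_force: [-0.3, 0.1, -0.2]
grip_width: 0.0379
grasp_force: 0.0
```

arm_command(deltas=[[[0,0,0,0,1],[0,0,0,0,1],[0,0,0,0,1],[0,0,0,0,1]]])

```text
t: 44.05
tool_pos: [0.4098, 0.1609, 0.0219]
eef_rot: [0.472, -3.106, 0.003]
ft_force: [2.1, -6.1, 1.8]
grip_width: 0.0334
grasp_force: 30.0
```

arm_command(deltas=[[[-0.08,-0.1,-0.6,0,1],[-0.24,-0.1,-1.23,0,1],[-0.57,-0.1,-2.02,0,1],[-1.04,-0.1,-2.73,0,1],[-1.63,-0.1,-3.36,0,1],[-2.31,-0.1,-3.87,0,1],[-3.07,-0.1,-4.25,0,1],[-3.89,-0.1,-4.5,0,1],[-4.2,-0.1,-4.55,0,1],[-4.2,-0.1,-4.55,0,1]]])

```text
t: 45.05
tool_pos: [0.4469, 0.1723, 0.0668]
eef_rot: [0.468, -3.098, 0.003]
ft_force: [-5.9, -2.5, -3.3]
grip_width: 0.0339
grasp_force: 30.0
```

arm_command(deltas=[[[-0.3,0,0,0,1],[-0.6,0,0,0,1],[-0.6,0,0,0,1]]])

```text
t: 45.35
tool_pos: [0.447, 0.1723, 0.0669]
eef_rot: [0.466, -3.086, 0.006]
ft_force: [-17.9, -7.1, 10.7]
grip_width: 0.0334
grasp_force: 30.0
```

arm_command(deltas=[[[0.5,0,0,0,1],[0.5,0,0,0,0.5],[0.5,0,0,0,0.2],[0.5,0,0,0,0],[0.5,0,0,0,0],[0.5,0,-4,0,0],[0.5,0,-8,0,0],[3,0,-12,0,0],[6,0,-15,0,0],[6,0,-15,0,0]]])

```text
t: 46.35
tool_pos: [0.3984, 0.1577, 0.2217]
eef_rot: [-0.469, 3.098, 0.003]
ft_force: [1.4, -0.3, 0.1]
grip_width: 0.0914
grasp_force: 0.0
```

arm_command(deltas=[[[0,4,-2,0,0],[0,8,-4,0,0],[0,12,-5,0,0],[0,16,-5,0,0],[0,16,-5,0,0]]])

```text
t: 46.85
tool_pos: [0.3507, 0.3146, 0.2667]
eef_rot: [0.477, -3.105, -0.003]
ft_force: [0.5, -0.4, -0.8]
grip_width: 0.0915
grasp_force: 0.0
```

```bash
python3 - <<'E'
from h import *
b=grab('side');s=arm.sense();print(s['tool_pos'],s['t'],s['ft_force'])
cv2.imwrite('pics/c14.png',np.hstack([cv2.resize(b[120:220,230:330],(400,400),interpolation=cv2.INTER_CUBIC),cv2.resize(b[230:330,320:420],(400,400),interpolation=cv2.INTER_CUBIC)]))
print((proj('side',[cw(-102,4,98),cw(-92,4,36),cw(-102,4,84)])-[230,120])*4)
E
```

```text
[0.35099593 0.3123237  0.26637777] 46.9 [ 0.33004593 -1.01456635 -0.83646268]
[[137.69115542 160.08194786]
 [154.15873081 215.40439961]
 [139.29870855 174.28850886]]
```

View pics/c14.png

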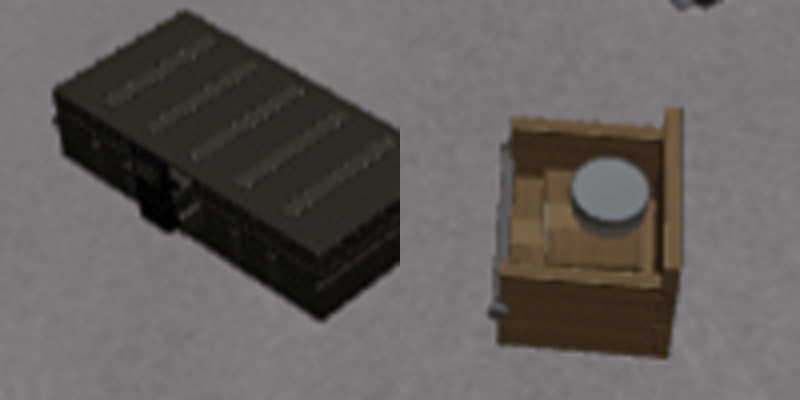

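The lid is shut, the latch is hooked at (155,185), and the stack is upright in the rack with the tin at (610,192). The robot is clear of everything, so I'm handing the job in.

```bash
python3 -c "from plant import arm; print(arm.sign_off())"
```

```text
the job is handed in; nothing more can be done
None
```

I handed the job in at about 47 s of the 210 s allowed, but sign-off returned no verdict. In the last pictures the bit box and all four tools were in their compartments (seen before the lid closed), the lid was shut with the latch hooked, the stack stood upright in the rack, and the robot was clear.

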